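Clamp the collimator barrel in its V mount

TASK

Lay the black collimator barrel gently in the two V saddles of the bench mount, brass lens end towards the strap, and slide it along the Vs until its plain end bears firmly on the round nose of the stop screw, without pushing the screw off its setting. Then swing the hinged strap over and press its red knob down, no harder than it needs, until the spring catch snaps over the strap's tip and the barrel is held. Leave everything else where it stands.

Things in the scene. Friction and masses are not known exactly. Their poses are not given: they have to be found in the camera images.
- barrel: black collimator barrel: plain metal cylinder, 36 mm in diameter, 200 mm long, about 0.35 kg; a 19 mm brass ring with a glass lens at one end, the other end plain. Origin at its centre on its axis; x axis along it towards the lens end; it may be rolled about x to any angle
- lens_end (a point): centre of the barrel's lens end face, 100 mm from the barrel's origin along its x
- rest: low wooden rest on which the barrel lies at the start, its axis 34 mm above the bench: two notched blocks 18 mm wide, 128 mm apart, on a board 170 x 62 x 8 mm. The barrel's middle 100 mm is free on both sides. Origin under the board's middle, x along the barrel
- mount: aluminium mount fixed to the bench: base plate 244 x 110 x 10 mm. Same axes as the saddles; origin on the bench, 58 mm below the saddles' origin. At the strap saddle a hinge fork stands up to 91 mm above the bench at y = 28 to 42 mm and a steel catch housing up to 100 mm at y = -40 to -54 mm
- saddles: the two fixed steel 90-degree V saddles. Origin and x axis lie on the axis line of a barrel seated in both Vs; x points from the stop towards the strap, y to the hinge side, z up. Each is 24 mm long, 64 mm wide, at x = -58 and +66 mm; the 100 mm between is open down to the base plate for the gripper. V walls end 3 mm below the axis. Dry metal: a barrel pressed into the Vs drags
- stop: fixed brass stop bracket at the mount's -x end: plate 36 mm wide, up to 18 mm above the axis. Origin 48 mm below the axis, in the plate's face towards the barrel; axes as the saddles'. A 12 mm round-nosed steel screw on the axis stands out of that face towards the barrel by 6 to 22 mm: its setting differs each time and is not measured, so feel for it. Held by friction, it slips at about 10 N
- strap (a joint): hinge angle of the clamp strap (rad): 0 = closed, level across the barrel at the strap saddle, its roller tip under the catch; grows as it swings up and away to the saddles' +y side; 1.65 to 1.95 (leaning back past upright) at the start. A friction hinge (1 N at the knob): it stays where it is left; push it along its arc. Hard stops at -0.04 and 2.35
- strap_hinge (a point): on the strap's hinge axis, at saddles x = 66, y = 34, z = 26 mm; the hinge axis is parallel to the saddles' x. The strap is a steel bar 16 mm wide, 5 mm thick, reaching 70 mm from the hinge; closed it is level and points to the saddles' -y
- strap_knob: red knob on the strap's outer (upper) face, 18 mm in diameter, 16 mm tall, 54 mm from the hinge axis along the strap. Origin at the centre of its flat end, 18.5 mm from the strap's mid-plane; z out of that end (up when closed). Pressed along its arc, the tip meets the catch at 0.15 rad and snaps in at 10 to 15 N; straight down, fingertip friction adds to that. 2 mm below home is a hard stop
- pad: sprung rubber-faced pad 12 mm square under the strap, 34 mm from the hinge, which presses the barrel into the V; it meets a seated barrel at a strap angle of about 0.10 rad and pushes with about 11 N when latched
- catch (a joint): spring bolt of the catch on the saddles' -y side (m): 0 = out, over the strap's tip; grows to 0.008 as the strap's tip pushes it back; it springs back to 0 by itself when the tip has passed under it. Its bevelled nose needs no help
- bottle: white bottle, 64 mm in diameter, 145 mm tall: leave alone
- blue_tub: white tub with a blue band, 76 mm in diameter, 95 mm tall: leave alone
- yellow_tub: yellow tub, 80 mm in diameter, 90 mm tall: leave alone
- white_jar: white jar, 68 mm in diameter, 120 mm tall: leave alone
- beaker: glass beaker, 70 mm in diameter, 85 mm tall: leave alone
- jar_lid: white jar lid, 60 mm in diameter, 14 mm tall: leave alone
- spacer: aluminium spacer ring, 46 mm in diameter, 22 mm tall, standing between robot and mount: leave alone
- lens_stand: lens in a round black holder on a stand, 60 mm foot, 110 mm tall: leave alone
There are look-alikes about, which are no part of the job. There is more than one size of the barrel; the one meant has the size given above.

How it is judged:
By the outcome, as a careful person would: the job done as asked, in the order asked, and still so for the second after the job is handed in, with the robot touching nothing.
It also fails if it takes over 72 s, if anything falls off the work surface, if the arm or the gripper's body presses on something with over 40 N, if the wrist force passes 120 N, or if a joint passes its speed limit or range.

ROBOT

A 6-joint arm with a two-finger parallel gripper is mounted at the origin on the work surface. World frame = base frame: x ahead of the robot, y to its left, z up, the work surface at z = 0. Lengths are in m, angles in rad, forces in N, time in s.
With the tool pointing down it reaches from about 0.25 to 0.8 m from the base axis. Payload 3.9 kg.
Tool frame: the origin (TCP) lies between the finger pads; the fingertips stand 19 mm ahead of it and the grasp point (between the pads) is the TCP; z points along the fingers, y is the line along which they close (so a half turn about z gives the same grasp; the last joint's range is limited). The gripper opens to 85 mm and grips with 20 to 120 N. Pads are 22 mm wide; open, the fingers measure 114 mm over their backs; the gripper's body (76 mm by 85 mm) begins 54 mm behind the grasp point. The pads swing forward as they close: fully open they stand 13 mm farther back than shut.
Start: joints at [1.126, 0.26, -0.138, 1.173, 0, 1.571], TCP at [0.226, 0.474, 0.25] pointing down, gripper open.
Joint ranges: [-2.78, 2.78], [-0.83, 1.72], [-1.28, 1.37], [-1.9, 2.12], [-1.57, 1.48], [-3.14, 3.14]. Speed limits (rad/s): [2.57, 2.57, 3.14, 3.14, 3.14, 3.14].

INTERFACE

Orientations are given as a unit quaternion [w, x, y, z].
In Python, from station import robot gives the robot as it stands. The module is installed in compiled form; this text tells all that it offers.
- The arm moves only by the shell command python3 -m inch 'ROWS' [FORCE]. ROWS is text: rows parted by semicolons, each of 7 numbers parted by spaces: the turn, a rotation vector about the tool's x, y, z in degrees, then the shift along the tool's x, y, z in m, then the finger opening in m, from 0 to 0.0854. In form: rx ry rz dx dy dz jaw; .... A call has exactly 8 rows; each row is the pose to reach, as a shift and turn from the pose commanded when the call began, along the tool's axes at that moment; what a row does not reach only later rows make up. A row lasts 1/12 s, in which the tool goes at most 41.7 mm and 7.16 degrees, less where a joint would pass 70% of its speed; a pose out of reach is approached as far as the arm can. A call with a gripper value outside its range is refused whole. The fingers move at their own pace and stop on an object; FORCE is the grip in N (left out, the last holds). Time passes only in rows, so rows that repeat a pose let the fingers close, or fill a call up. It gives the time, the measured TCP pose, the force, the opening and the grip force at its end, in the units of the state.
- robot.get_state(): the state, without advancing time (a new reading comes with each control period).
- robot.camera(name): name is "scene" or "top" or "wrist"; returns the picture (480x640x3 uint8, red, green, blue); there is no depth.
- robot.camera_model(name): a dict with "fx", "fy", "cx", "cy" (pixels), "rvec" (rotation vector, rad) and "tvec" (3), from world to camera coordinates, as OpenCV has them. Camera axes: x right, y down, z forward; pixel columns grow to the right and rows downward; lengths in m; the calibration is good to about 2 mm. A picture is of the moment at which its call begins: read the wrist's pose just before it. camera_model takes no time and is no camera call; for the wrist camera it gives the pose at the moment of the call.
- robot.job_done(): hands the job in; it is judged then, once.
Trained networks look in the newest picture that a camera, given by its name, has taken for a name from the list of things; names that differ only in an ending like _2 or _b are one class to them, and where a whole thing is asked for, a point or a joint stands for the part that bears it (a point fixed in the world has none). Each returns a list of dicts, best first, with "p" (0 to 1); they miss things now and then, are a little off and sometimes report something else, mostly with a low value. They report only what shows in the picture. A call takes as long as a camera call. They do not tell look-alikes from the thing itself.
- robot.masks_of(camera, name): "region" (480x640 bool, what is visible of it) and "point" ([column, row] in pixels, amid what is visible of it).
The state is a dict: "time_s": time; "joint_pos": joint angles; "qvel": joint speeds; "joint_efforts": joint torques, N m; "tcp_pos": TCP position; "eef_rot": TCP orientation; "contact_force": force on the tool from outside, world axes, zero at the start; "moment": the same for the moment, N m; "grip_width": finger opening in m; "grip_force": force on a finger pad.
Only numpy, scipy, OpenCV 4.12 (cv2) and the standard library are available. Lean on these libraries where they do the work, as an engineer would, in place of code of your own. Each camera call takes 0.05 s, during which the arm holds its last target. There are 200 camera calls.

## Working session

There is one attempt and no reset: what is moved stays moved. The work goes in short steps, Python scripts to look and compute and a shell command to move; the robot and the scene stay as the last step left them, time stands still between calls to the robot, and variables do not carry over. Pictures are saved under pics/ and viewed, at most 10 in all, crops included, and the job is handed in when it is done.

```bash
mkdir -p pics; ls; cat > h.py <<'E'
import numpy as np, cv2
from station import robot
from scipy.spatial.transform import Rotation as R
def shot(cam,name):
    im=robot.camera(cam); cv2.imwrite(f'pics/{name}.png',im[:,:,::-1]); return im
def cam(c):
    m=robot.camera_model(c); K=np.array([[m['fx'],0,m['cx']],[0,m['fy'],m['cy']],[0,0,1]]); Rm=cv2.Rodrigues(np.array(m['rvec'],float))[0]; t=np.array(m['tvec'],float).ravel(); return K,Rm,t
def ray(c,px,z,M=None):
    K,Rm,t=M or cam(c); d=Rm.T@np.linalg.inv(K)@np.array([px[0],px[1],1.]); o=-Rm.T@t; return o+d*(z-o[2])/d[2]
def proj(c,P,M=None):
    K,Rm,t=M or cam(c); p=(K@(Rm@np.atleast_2d(P).T+t[:,None])).T; return p[:,:2]/p[:,2:]
def st():
    s=robot.get_state(); q=s['eef_rot']; return s,np.array(s['tcp_pos']),R.from_quat([q[1],q[2],q[3],q[0]])
E
python3 - <<'E'
from h import *
np.set_printoptions(precision=3,suppress=True)
for c in ['scene','top']:
    shot(c,c+'0'); K,Rm,t=cam(c); print(c,-Rm.T@t,K[0,0])
    for n in ['barrel','rest','mount','saddles','stop','strap','strap_knob','lens_end','catch','spacer']:
        for d in robot.masks_of(c,n)[:3]: print(n,round(d['p'],2),np.array(d['point']),d['region'].sum(), ray(c,d['point'],0.03))
s,p,r=st(); print(p,r.as_matrix(),s['contact_force'])
E
```

```text
pics
scene [1.187 0.57  0.95 ] 586.5024526840128
barrel 0.79 [303.5 166.6] 381 [ 0.267 -0.223  0.03 ]
barrel 0.69 [420.1 248.8] 552 [0.331 0.169 0.03 ]
barrel 0.68 [253.5 200.8] 908 [ 0.447 -0.229  0.03 ]
rest 0.82 [262.  211.6] 417 [ 0.462 -0.186  0.03 ]
mount 0.66 [331.7 302.2] 5643 [0.575 0.112 0.03 ]
saddles 0.83 [319.3 289.3] 623 [0.564 0.071 0.03 ]
saddles 0.65 [134.6 234.2] 1623 [ 0.701 -0.356  0.03 ]
saddles 0.55 [336.5 392. ] 1838 [0.732 0.246 0.03 ]
stop 0.76 [285.3 279.7] 626 [ 0.589 -0.001  0.03 ]
strap 0.64 [382.3 258.8] 289 [0.409 0.122 0.03 ]
strap_knob 0.35 [237.3 343.1] 868 [0.768 0.035 0.03 ]
lens_end 0.74 [415.  250.8] 562 [0.343 0.164 0.03 ]
lens_end 0.71 [307.4 167.8] 363 [ 0.264 -0.212  0.03 ]
lens_end 0.63 [258.9 202.1] 955 [ 0.442 -0.216  0.03 ]
catch 0.52 [376.2 303. ] 61 [0.52  0.183 0.03 ]
spacer 0.52 [330.7 224.6] 325 [ 0.395 -0.033  0.03 ]
top [0.457 0.022 1.005] 452.16284298400666
barrel 0.73 [441.3 350.7] 829 [ 0.251 -0.238  0.03 ]
barrel 0.72 [258.9 320.1] 744 [0.322 0.151 0.03 ]
barrel 0.57 [357.1 294.4] 158 [ 0.373 -0.061  0.03 ]
rest 0.92 [430.3 262
[... 270 characters left out ...]
1 0.264 0.03 ]
stop 0.82 [324.7 185.7] 337 [0.609 0.005 0.03 ]
strap 0.5 [346.6 299.4] 147 [ 0.363 -0.038  0.03 ]
strap 0.49 [243.5 250.8] 151 [0.471 0.182 0.03 ]
strap_knob 0.66 [430.3 262.8] 699 [ 0.438 -0.22   0.03 ]
strap_knob 0.41 [245.2 254.5] 61 [0.463 0.178 0.03 ]
lens_end 0.84 [438.7 350.3] 723 [ 0.252 -0.232  0.03 ]
lens_end 0.7 [262.5 321.1] 802 [0.32  0.143 0.03 ]
lens_end 0.54 [323.3 186.5] 403 [0.607 0.008 0.03 ]
catch 0.42 [229.2 210.6] 73 [0.558 0.212 0.03 ]
spacer 0.58 [355.3 296.8] 72 [ 0.368 -0.057  0.03 ]
spacer 0.58 [435.9 264.5] 1626 [ 0.434 -0.232  0.03 ]
[0.226 0.474 0.25 ] [[-0.903  0.43   0.   ]
 [ 0.43   0.903  0.   ]
 [-0.     0.    -1.   ]] [ 0.364 -0.321  0.497]
```

View pics/scene0.png

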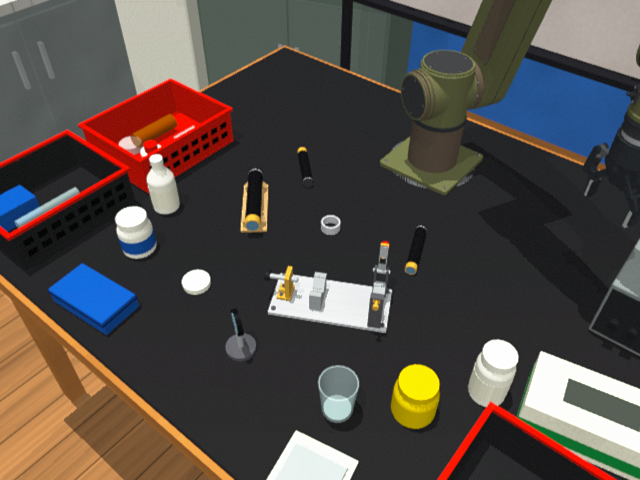

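View pics/top0.png

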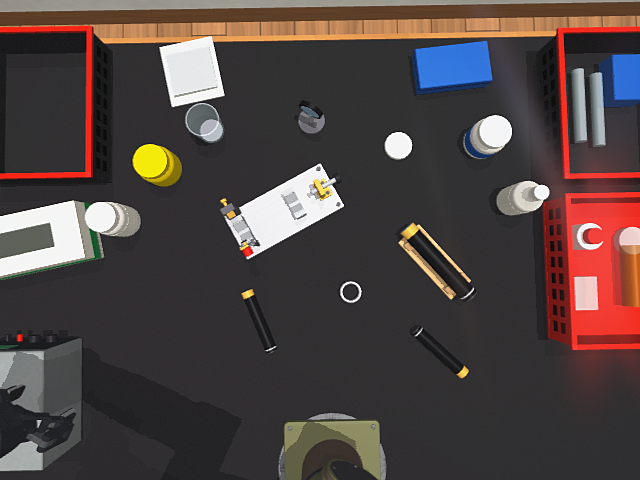

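```bash
python3 - <<'E'
import cv2
a=cv2.imread('pics/top0.png')[155:310,215:485]
cv2.imwrite('pics/crop1.png',cv2.resize(a,(799,459),interpolation=cv2.INTER_CUBIC))
E
```

```text
(no output)
```

View pics/crop1.png

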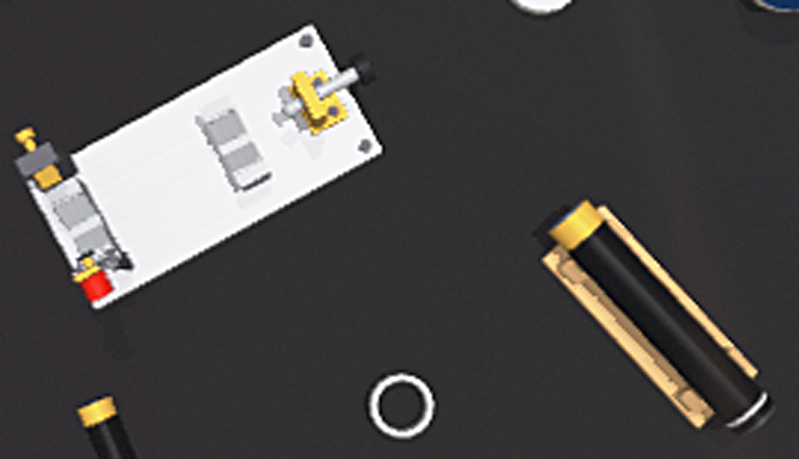

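Candidates for the barrel in the top picture: (258,320) and (440,350) are about 66 px (~145 mm) long, lying on the bench. (438,262) is about 89 px (~200 mm) long and lies on the wooden rest. The one at (438,262) fits the size, and the enlarged crop confirms it: lens end at (410,231), plain end at (470,293). The mount's stop is at (322,187), and the strap with its red knob is at (247,252).

```bash
cat >> h.py <<'E'
np.set_printoptions(precision=4,suppress=True)
def down(yaw): # tool down, tool x at yaw (deg)
    c,s=np.cos(np.radians(yaw)),np.sin(np.radians(yaw)); return R.from_matrix(np.array([[c,s,0],[s,-c,0],[0,0,-1]]))
def go(P,Rt):
    s,p,r=st(); print('rot',(r.inv()*Rt).as_rotvec(degrees=True),'shift',r.inv().apply(np.array(P)-p))
E
python3 - <<'E'
from h import *
for n,px in dict(lens=(410,231),plain=(470,293)).items(): print(n,ray('top',px,0.045))
go([.42,-.20,.27],down(45))
K,Rm,t=cam('wrist'); s,p,r=st(); print(r.inv().apply(-Rm.T@t-p),r.inv().as_matrix()@Rm.T,K[0,0])
# mount corners z=.01
for px in [(320.1,163.1),(344.4,206.7),(247.8,259)]: print(ray('top',px,.01))
E
```

```text
lens [ 0.5067 -0.1746  0.045 ]
plain [ 0.3733 -0.2979  0.045 ]
rot [  0.0028  -0.0015 109.5127] shift [-0.4652 -0.5248 -0.0197]
[ 0.067   0.0001 -0.125 ] [[-0.0009 -0.964  -0.2659]
 [ 1.     -0.0008 -0.0004]
 [ 0.0001 -0.2659  0.964 ]] 354.2885900342149
[0.6628 0.0136 0.01  ]
[ 0.5648 -0.0383  0.01  ]
[0.4532 0.1761 0.01  ]
```

```bash
python3 - <<'E'
from h import *
go([.54,.08,.27],down(117.7))
E
```

```text
rot [ 0.0027  0.0004 36.8127] shift [-0.453  -0.2204 -0.0197]
```

```bash
python3 -m inch '0 0 5 -0.03 -0.015 0 0.085; 0 0 10 -0.067 -0.033 0 0.085;0 0 15 -0.104 -0.05 0 0.085;0 0 20 -0.14 -0.068 0 0.085;0 0 25 -0.177 -0.086 0 0.085;0 0 30 -0.213 -0.104 0 0.085;0 0 35 -0.25 -0.122 0 0.085;0 0 36.8 -0.285 -0.139 -0.01 0.085'
python3 -m inch '0 0 0 0 0 0 0.085;0 0 0 0 0 0 0.085;0 0 0 0 0 0 0.085;0 0 0 0 0 0 0.085;0 0 0 0 0 0 0.085;0 0 0 0 0 0 0.085;0 0 0 0 0 0 0.085;0 0 0 0 0 0 0.085'
python3 - <<'E'
from h import *
go([.54,.08,.27],down(117.7)); print(robot.get_state()['joint_pos'])
E
```

```text
time_s: 1.77
tcp_pos: [0.4233, 0.2234, 0.2591]
eef_rot: [-0.001, 0.519, 0.855, -0.001]
contact_force: [-0.0, 0.1, 0.2]
grip_width: 0.0852
grip_force: 0.0
time_s: 2.43
tcp_pos: [0.4229, 0.2264, 0.2602]
eef_rot: [-0.0, 0.517, 0.856, -0.0]
contact_force: [-0.2, 0.6, 0.1]
grip_width: 0.085
grip_force: 0.0
rot [-0.0108 -0.0007  0.1017] shift [-0.1842  0.0353 -0.0098]
[ 0.4916  0.1784 -0.2201  1.1725  0.      1.5772]
```

```bash
python3 -m inch '0 0 0 -0.035 0.006 0 0.085;0 0 0 -0.075 0.013 0 0.085;0 0 0 -0.115 0.02 0 0.085;0 0 0 -0.15 0.027 0 0.085;0 0 0 -0.18 0.033 0 0.085;0 0 0 -0.184 0.035 0 0.085;0 0 0 -0.184 0.035 0 0.085;0 0 0 -0.184 0.035 0 0.085'
python3 - <<'E'
from h import *
import pickle
s,p,r=st(); M=cam('wrist'); shot('wrist','w1'); pickle.dump(M,open('w1.pkl','wb')); print(p,r.as_matrix())
for n in ['mount','saddles','stop','strap','strap_knob','catch']:
    for d in robot.masks_of('wrist',n)[:2]: print(n,round(d['p'],2),np.array(d['point']),d['region'].sum())
E
```

```text
time_s: 3.1
tcp_pos: [0.5395, 0.0795, 0.26]
eef_rot: [-0.001, 0.517, 0.856, -0.0]
contact_force: [-0.4, 0.9, -0.4]
grip_width: 0.0851
grip_force: 0.0
[0.5395 0.0795 0.26  ] [[-0.4649  0.8854 -0.0012]
 [ 0.8854  0.4649  0.0004]
 [ 0.001  -0.0009 -1.    ]]
mount 0.59 [339.7 182.9] 26274
saddles 0.63 [346.6 117.2] 4053
stop 0.8 [340.6 300. ] 1838
strap 0.61 [288.6  91.1] 1521
strap_knob 0.83 [276.4  84.9] 658
strap_knob 0.41 [290.9  91.6] 1502
catch 0.97 [402.9  95. ] 598
```

View pics/w1.png

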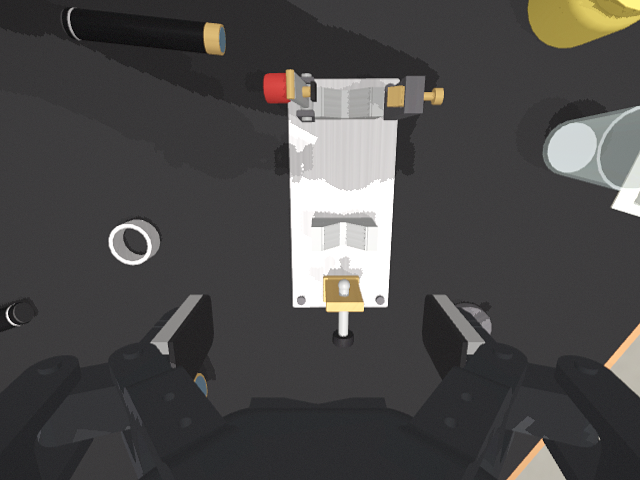

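The wrist picture shows the mount square-on. The strap knob is at (276,87), leaning back, and the catch is at (405,95). The near saddle is at about (345,232), the stop plate at (343,292) and the screw nose at (344,287).

```bash
python3 - <<'E'
import cv2,numpy as np
a=cv2.imread('pics/w1.png'); f=lambda y0,y1:cv2.resize(a[y0:y1,260:450],None,fx=3.4,fy=3.4,interpolation=cv2.INTER_CUBIC)
cv2.imwrite('pics/c2.png',np.vstack([f(65,130),f(205,315)]))
E
```

```text
(no output)
```

View pics/c2.png

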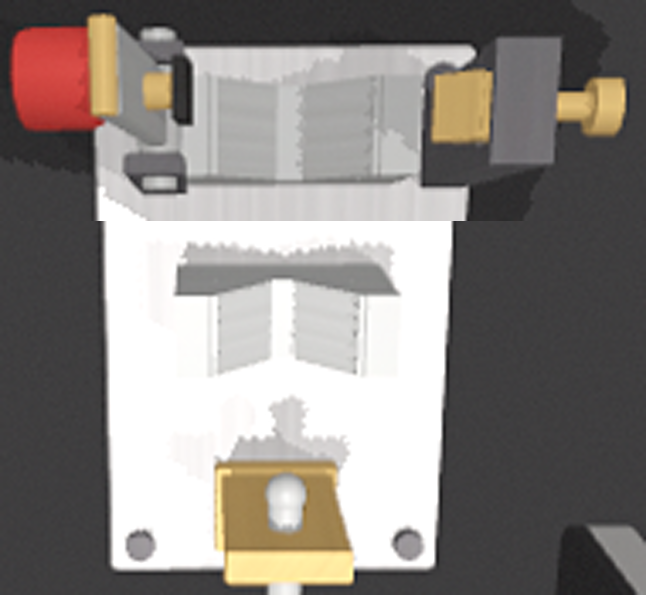

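```bash
python3 - <<'E'
from h import *
import pickle
from scipy.optimize import least_squares
M=pickle.load(open('w1.pkl','rb'))
def W(q,P): c,s=np.cos(q[2]),np.sin(q[2]); P=np.atleast_2d(P); return np.c_[q[0]+c*P[:,0]-s*P[:,1],q[1]+s*P[:,0]+c*P[:,1],P[:,2]]
def pts(q):
    x0=q[3]; return [(-.046,.032,.055),(-.046,-.032,.055),(x0+.122,-.055,.01),(x0-.122,.055,.01),(x0-.122,-.055,.01),(.066,0,.0335),(-.058,0,.0335),(-.12,0,.058)]
obs=np.array([(311.5,226.2),(377.6,226.2),(400,78.8),(293.2,307),(388.2,307),(344.7,np.nan),(343.5,np.nan),(344.1,np.nan)])
def f(q): return np.nan_to_num((proj('w',W(q,pts(q)),M)-obs).ravel())
r=least_squares(f,[.54,.08,2.054,0],x_scale=[.01,.01,.1,.01],loss='soft_l1'); print(r.x,np.degrees(r.x[2])); print(r.fun.reshape(-1,2))
q=r.x; np.save('mount.npy',q[:3])
P=lambda l:proj('w',W(q,l),M)
print('hinge',P([(.066,.034,.084)]))
for a in [1.65,1.75,1.85,1.95]:
    for n,d,h in [('knobtop',.054,.0185),('tip',.07,0)]:
        y=.034-d*np.cos(a)+h*np.sin(a); z=.084+d*np.sin(a)+h*np.cos(a); print(a,n,round(y,4),round(z,4),P([(.066,y,z)]))
print('axis pts',[(x,P([(x,0,.058)])[0]) for x in (-.1,-.11,-.12,-.13)])
print('stop top edge',[(x,P([(x,.018,.076),(x,-.018,.076)]).ravel()) for x in (-.11,-.12,-.13,-.14)])
# top cam check
print(proj('top',W(q,[(q[3]+.122,.055,.01),(q[3]-.122,.055,.01),(q[3]-.122,-.055,.01)])))
E
```

```text
[ 0.5459  0.1232  2.059  -0.0309] 117.9736960108777
[[-0.14    0.1838]
 [ 0.7063 -0.1609]
 [-0.0643 -0.3294]
 [-0.0473  0.4481]
 [-0.0978  0.0241]
 [ 0.2276  0.    ]
 [-0.387   0.    ]
 [-0.1566  0.    ]]
hinge [[306.7517  97.2929]]
1.65 knobtop 0.0567 0.1364 [[269.4334  87.6702]]
1.65 tip 0.0395 0.1538 [[294.0588  83.2056]]
1.75 knobtop 0.0618 0.1338 [[262.1747  88.2901]]
1.75 tip 0.0465 0.1529 [[282.7144  83.5173]]
1.85 knobtop 0.0667 0.1308 [[255.6118  89.003 ]]
1.85 tip 0.0533 0.1513 [[271.8101  84.0043]]
1.95 knobtop 0.0712 0.1273 [[249.8219  89.7944]]
1.95 tip 0.0599 0.149 [[261.5423  84.6538]]
axis pts [(-0.1, array([344.2316, 280.1306])), (-0.11, array([344.0864, 289.5077])), (-0.12, array([343.9434, 298.7448])), (-0.13, array([343.8025, 307.8451]))]
stop top edge [(-0.11, array([326.4293, 297.2106, 364.4536, 297.0376])), (-0.12, array([326.4175, 306.8598, 364.1434, 306.6912])), (-0.13, array([326.4058, 316.3589, 363.838 , 316.1946])), (-0.14, array([326.3944, 325.7112, 363.5373, 325.5511]))]
[[247.0037 258.3663]
 [344.0677 204.7803]
 [319.9407 161.5976]]
```

```bash
python3 - <<'E'
from h import *
go([.44,-.236,.22],down(222.7))
E
```

```text
rot [   0.0086    0.0068 -104.905 ] shift [-0.2332 -0.2353  0.0405]
```

```bash
python3 -m inch '0 0 -6 -0.015 -0.015 0 0.085;0 0 -13 -0.03 -0.03 0 0.085;0 0 -20 -0.045 -0.045 0 0.085;0 0 -27 -0.06 -0.06 0 0.085;0 0 -34 -0.075 -0.075 0 0.085;0 0 -41 -0.09 -0.09 0 0.085;0 0 -48 -0.105 -0.105 0 0.085;0 0 -55 -0.12 -0.12 0 0.085'
python3 - <<'E'
from h import *
go([.44,-.236,.22],down(222.7))
E
```

```text
time_s: 4.12
tcp_pos: [0.489, -0.0834, 0.2605]
eef_rot: [0.0, 0.06, 0.998, -0.0]
contact_force: [0.4, -0.5, 0.2]
grip_width: 0.0847
grip_force: 0.0
rot [ -0.01     0.02   -49.5914] shift [ 0.0303 -0.1574  0.0405]
```

```bash
python3 -m inch '0 0 -7 0.004 -0.02 0.005 0.085;0 0 -14 0.008 -0.05 0.01 0.085;0 0 -21 0.014 -0.08 0.02 0.085;0 0 -28 0.02 -0.11 0.03 0.085;0 0 -35 0.025 -0.13 0.04 0.085;0 0 -42 0.03 -0.15 0.04 0.085;0 0 -49 0.03 -0.157 0.04 0.085;0 0 -49.6 0.03 -0.157 0.04 0.085'
python3 -m inch '0 0 0 0 0 0 0.085;0 0 0 0 0 0 0.085;0 0 0 0 0 0 0.085;0 0 0 0 0 0 0.085;0 0 0 0 0 0 0.085;0 0 0 0 0 0 0.085;0 0 0 0 0 0 0.085;0 0 0 0 0 0 0.085'
python3 - <<'E'
from h import *
import pickle
s,p,r=st(); M=cam('wrist'); im=shot('wrist','w2'); pickle.dump(M,open('w2.pkl','wb')); print(p,r.as_rotvec(),s['joint_pos'])
for n in ['barrel','lens_end','rest']:
    for d in robot.masks_of('wrist',n)[:2]:
        print(n,round(d['p'],2),np.array(d['point']),d['region'].sum())
        if n!='lens_end':
            c=cv2.minAreaRect(np.argwhere(d['region'])[:,::-1].astype(np.float32)); print(c)
E
```

```text
time_s: 4.78
tcp_pos: [0.4393, -0.236, 0.2202]
eef_rot: [-0.0, -0.361, 0.933, -0.0]
contact_force: [0.4, -0.1, 0.3]
grip_width: 0.0847
grip_force: 0.0
time_s: 5.45
tcp_pos: [0.4399, -0.2346, 0.2203]
eef_rot: [-0.0, -0.361, 0.933, 0.0]
contact_force: [0.5, 0.9, 0.4]
grip_width: 0.0852
grip_force: 0.0
[ 0.4399 -0.2346  0.2203] [ 1.1341 -2.9297 -0.    ] [-0.49    0.2303 -0.2589  1.0817 -0.     -1.2286]
barrel 0.97 [467.8  66. ] 4398
((468.50714111328125, 67.95077514648438), (33.476318359375, 137.04641723632812), 1.888188362121582)
barrel 0.77 [317.7 210.6] 9425
((316.4079895019531, 213.5619659423828), (43.95636749267578, 231.17996215820312), 1.0416266918182373)
lens_end 0.84 [469.4  63.3] 4461
lens_end 0.58 [314.9 210.8] 9357
rest 0.86 [295.3 208.4] 3883
((317.2855224609375, 210.36993408203125), (67.08207702636719, 172.025634765625), 0.8550973534584045)
```

View pics/w2.png

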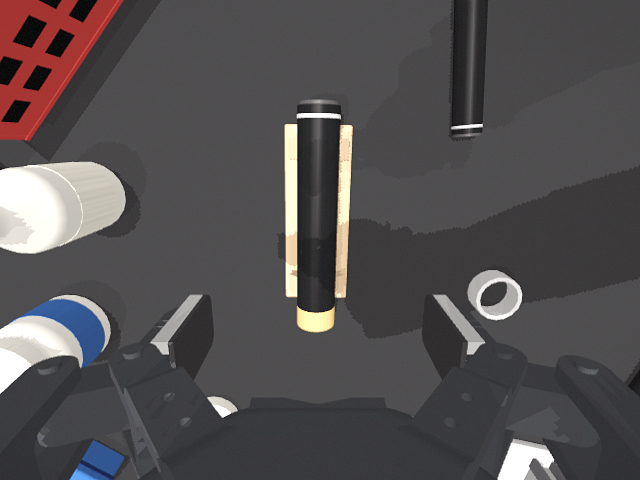

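```bash
python3 - <<'E'
from h import *
import pickle
from scipy.optimize import least_squares
M=pickle.load(open('w2.pkl','rb'))
robot.camera('wrist'); d=[d for d in robot.masks_of('wrist','barrel') if 250<d['point'][0]<380][0]
m=d['region'].astype(np.uint8); print(d['p'],m.sum())
a=np.linspace(0,2*np.pi,60)
def hullmask(q):
    ux=np.array([np.cos(q[2]),np.sin(q[2]),0]);uy=np.array([-ux[1],ux[0],0]);C=np.array([q[0],q[1],.034])
    P=np.vstack([C+s*.1*ux+.018*(np.outer(np.cos(a),uy)+np.outer(np.sin(a),[0,0,1])) for s in(-1,1)])
    h=cv2.convexHull(proj('w',P,M).astype(np.float32))[:,0]; return h
def feat_m():
    ys,xs=np.nonzero(m); f=[ys.min()-.5+.5,ys.max()+.5]
    for r in (125,170,215,260,300): c=np.nonzero(m[r])[0]; f+=[c.min()-.5,c.max()+.5]
    return np.array(f,float)
def feat_h(h):
    f=[h[:,1].min(),h[:,1].max()]
    for r in (125,170,215,260,300):
        cs=[]
        for p,q in zip(h,np.roll(h,-1,0)):
            if (p[1]-r)*(q[1]-r)<0: cs.append(p[0]+(q[0]-p[0])*(r-p[1])/(q[1]-p[1]))
        f+=[min(cs),max(cs)]
    return np.array(f)
o=feat_m(); r=least_squares(lambda q:feat_h(hullmask(q))-o,[.44,-.236,np.radians(42.7)],x_scale=[.01,.01,.1],diff_step=1e-4,loss='soft_l1')
print(r.x,np.degrees(r.x[2]),o,r.fun)
np.save('barrel.npy',r.x)
go([r.x[0],r.x[1],.10],down(np.degrees(r.x[2])+180))
E
```

```text
0.96 9287Traceback (most recent call last):
  File "<stdin>", line 24, in <module>
    return func(*args, **kwargs)
    result = trf(vector_fun.fun, vector_fun.jac, x0, f0, J0, lb, ub, ftol, xtol,
                 gtol, max_nfev, x_scale, loss_function, tr_solver,
                 tr_options.copy(), verbose, callback=callback_wrapped)
    return trf_no_bounds(
        fun, jac, x0, f0, J0, ftol, xtol, gtol, max_nfev, x_scale,
        loss_function, tr_solver, tr_options, verbose, callback=callback)
    f_new = fun(x_new)
    self._update_fun()
    ~~~~~~~~~~~~~~~~^^
    self.f = self.fun_wrapped(xp_copy(self.x))
             ~~~~~~~~~~~~~~~~^^^^^^^^^^^^^^^^^
    return np.atleast_1d(self.fun(x))
                         ~~~~~~~~^^^
    return self.f(x, *self.args, **self.kwargs)
           ~~~~~~^^^^^^^^^^^^^^^^^^^^^^^^^^^^^^
  File "<stdin>", line 24, in <lambda>
  File "<stdin>", line 22, in feat_h
ValueError: min() iterable argument is empty
```

```bash
python3 - <<'E'
from h import *
import pickle
from scipy.optimize import minimize
M=pickle.load(open('w2.pkl','rb'))
robot.camera('wrist'); d=[d for d in robot.masks_of('wrist','barrel') if 250<d['point'][0]<380][0]
m=d['region'].astype(np.uint8)
m=cv2.resize(m*255,None,fx=4,fy=4,interpolation=cv2.INTER_LINEAR)>127
a=np.linspace(0,2*np.pi,60)
def cost(q,full=False):
    th=np.radians(q[2]); ux=np.array([np.cos(th),np.sin(th),0]);uy=np.array([-ux[1],ux[0],0]);C=np.array([q[0]/1e3,q[1]/1e3,.034])
    P=np.vstack([C+s*.1*ux+.018*(np.outer(np.cos(a),uy)+np.outer(np.sin(a),[0,0,1])) for s in(-1,1)])
    h=cv2.convexHull((proj('w',P,M)*4+1.5).astype(np.float32)); r=np.zeros(m.shape,np.uint8); cv2.fillConvexPoly(r,np.round(h).astype(np.int32),1)
    return (m^(r>0)).sum()/16
r=minimize(cost,[437,-236,42.7],method='Nelder-Mead',options=dict(initial_simplex=[[437,-236,42.7],[447,-236,42.7],[437,-226,42.7],[437,-236,46]]))
print(r.x,r.fun); b=[r.x[0]/1e3,r.x[1]/1e3,r.x[2]]; np.save('barrel.npy',b)
go([b[0],b[1],.10],down(b[2]+180)); go([b[0],b[1],.036],down(b[2]+180))
E
```

```text
[ 441.4148 -234.3789   41.3688] 125.0625
rot [ 0.0029 -0.0017  0.9398] shift [-0.0015 -0.0008  0.1203]
rot [ 0.0029 -0.0017  0.9398] shift [-0.0015 -0.0008  0.1843]
```

```bash
python3 -m inch '0 0 0.9 -0.001 -0.001 0.03 0.085;0 0 0.9 -0.0015 -0.001 0.06 0.085;0 0 0.9 -0.0015 -0.001 0.09 0.085;0 0 0.9 -0.0015 -0.001 0.12 0.085;0 0 0.9 -0.0015 -0.001 0.15 0.085;0 0 0.9 -0.0015 -0.001 0.17 0.085;0 0 0.9 -0.0015 -0.001 0.183 0.085;0 0 0.9 -0.0015 -0.001 0.183 0.085'
python3 -m inch '0 0 0 0 0 0 0.06;0 0 0 0 0 0 0.045;0 0 0 0 0 0 0.038;0 0 0 0 0 0 0.034;0 0 0 0 0 0 0.03;0 0 0 0 0 0 0.03;0 0 0 0 0 0 0.03;0 0 0 0 0 0 0.03' 35
python3 - <<'E'
from h import *
b=np.load('barrel.npy'); go([b[0],b[1],.036],down(b[2]+180)); print(robot.get_state()['contact_force'])
E
```

```text
time_s: 6.52
tcp_pos: [0.4394, -0.2333, 0.0345]
eef_rot: [-0.002, -0.354, 0.935, 0.002]
contact_force: [-0.5, -0.1, -0.2]
grip_width: 0.0851
grip_force: 0.0
time_s: 7.18
tcp_pos: [0.4416, -0.2339, 0.0386]
eef_rot: [0.001, -0.354, 0.935, 0.0]
contact_force: [-1.8, 2.9, 6.9]
grip_width: 0.0346
grip_force: 34.8
rot [0.0097 0.0717 0.0635] shift [ 0.0004 -0.0003  0.0026]
[-1.8428  2.9226  6.9171]
```

```bash
python3 -m inch '0 0 0 0 0 0 0.045;0 0 0 0 0 0 0.05;0 0 0 0 0 0.001 0.05;0 0 0 0 0 0.0025 0.05;0 0 0 0 0 0.0035 0.05;0 0 0 0 0 0.0035 0.05;0 0 0 0 0 0.0035 0.05;0 0 0 0 0 0.0035 0.05'
python3 -m inch '0 0 0 0 0 0 0.042;0 0 0 0 0 0 0.038;0 0 0 0 0 0 0.036;0 0 0 0 0 0 0.034;0 0 0 0 0 0 0.03;0 0 0 0 0 0 0.03;0 0 0 0 0 0 0.03;0 0 0 0 0 0 0.03' 35
python3 - <<'E'
from h import *
b=np.load('barrel.npy'); go([b[0],b[1],.034],down(b[2]+180)); print(robot.get_state()['contact_force'])
E
```

```text
time_s: 7.85
tcp_pos: [0.4415, -0.2345, 0.0337]
eef_rot: [-0.0, -0.354, 0.935, 0.0]
contact_force: [-0.0, 0.0, 0.1]
grip_width: 0.0505
grip_force: 0.0
time_s: 8.52
tcp_pos: [0.4413, -0.2342, 0.0339]
eef_rot: [-0.0, -0.354, 0.935, 0.0]
contact_force: [-2.5, 1.6, 5.0]
grip_width: 0.0352
grip_force: 34.7
rot [ 0.0398 -0.0027  0.0475] shift [-0.     -0.0002 -0.0001]
[-2.5446  1.6415  5.0043]
```

```bash
python3 -m inch '0 0 0 0 0 -0.01 0.03;0 0 0 0 0 -0.03 0.03;0 0 0 0 0 -0.06 0.03;0 0 0 0 0 -0.09 0.03;0 0 0 0 0 -0.12 0.03;0 0 0 0 0 -0.15 0.03;0 0 0 0 0 -0.18 0.03;0 0 0 0 0 -0.205 0.03'
cat >> h.py <<'E'
mq=np.load('mount.npy') 
def mw(P): c,s=np.cos(mq[2]),np.sin(mq[2]); return np.array([mq[0]+c*P[0]-s*P[1],mq[1]+s*P[0]+c*P[1],P[2]])
def wm(p): c,s=np.cos(mq[2]),np.sin(mq[2]); d=np.array(p)-[mq[0],mq[1],0]; return np.array([c*d[0]+s*d[1],-s*d[0]+c*d[1],d[2]])
myaw=np.degrees(mq[2])
E
python3 - <<'E'
from h import *
go(mw([.012,0,.24]),down(myaw+180)); print(robot.get_state()['contact_force'])
E
```

```text
time_s: 9.18
tcp_pos: [0.4419, -0.2349, 0.2403]
eef_rot: [0.0, -0.354, 0.935, -0.001]
contact_force: [0.5, 0.1, -3.1]
grip_width: 0.0351
grip_force: 35.8
rot [ -0.0758  -0.053  -76.5644] shift [-0.3176  0.2114  0.    ]
[ 0.4645  0.1305 -3.126 ]
```

```bash
python3 -m inch '0 0 -4 -0.015 0.01 0 0.03;0 0 -9 -0.04 0.026 0 0.03;0 0 -15 -0.067 0.045 0 0.03;0 0 -21 -0.095 0.063 0 0.03;0 0 -27 -0.123 0.082 0 0.03;0 0 -33 -0.15 0.1 0 0.03;0 0 -39 -0.177 0.118 0 0.03;0 0 -45 -0.205 0.136 0 0.03'
python3 - <<'E'
from h import *
go(mw([.012,0,.24]),down(myaw+180))
E
```

```text
time_s: 9.85
tcp_pos: [0.5055, 0.0044, 0.238]
eef_rot: [-0.0, -0.686, 0.727, -0.0]
contact_force: [0.6, -0.1, -3.2]
grip_width: 0.0347
grip_force: 35.8
rot [  0.0415  -0.0291 -31.2721] shift [-0.1311 -0.0273 -0.0021]
```

```bash
python3 -m inch '0 0 -6 -0.027 -0.005 0 0.03;0 0 -12 -0.054 -0.011 0 0.03;0 0 -18 -0.08 -0.016 0 0.03;0 0 -24 -0.105 -0.022 0 0.03;0 0 -29 -0.122 -0.025 0 0.03;0 0 -31.3 -0.131 -0.027 0 0.03;0 0 -31.3 -0.131 -0.027 0 0.03;0 0 -31.3 -0.131 -0.027 0 0.03'
python3 - <<'E'
from h import *
import pickle
go(mw([.012,0,.058]),down(myaw+180)); s,p,r=st(); print(wm(p),s['joint_pos'])
M=cam('wrist'); shot('wrist','w3'); pickle.dump(M,open('w3.pkl','wb'))
print(proj('w',[mw([.078,-.032,.055]),mw([.066,.034,.084]),mw([-.046,.032,.055]),mw([-.046,-.032,.055]),mw([-.153,.055,.01]),mw([-.153,-.055,.01])],M))
E
```

```text
time_s: 10.52
tcp_pos: [0.5404, 0.1322, 0.2378]
eef_rot: [0.001, 0.856, -0.517, -0.0]
contact_force: [-0.1, -0.5, -4.0]
grip_width: 0.0351
grip_force: 35.8
rot [ 0.0908 -0.0243 -0.2708] shift [-0.0015 -0.001   0.1798]
[0.0106 0.0007 0.2378] [ 0.2403  0.32   -0.0855  1.1668 -0.0008 -1.814 ]
[[283.021  291.1562]
 [356.9787 291.5102]
 [354.0522 155.1289]
 [278.3924 155.5742]
 [377.4432  29.2425]
 [253.5067  29.9412]]
```

View pics/w3.png

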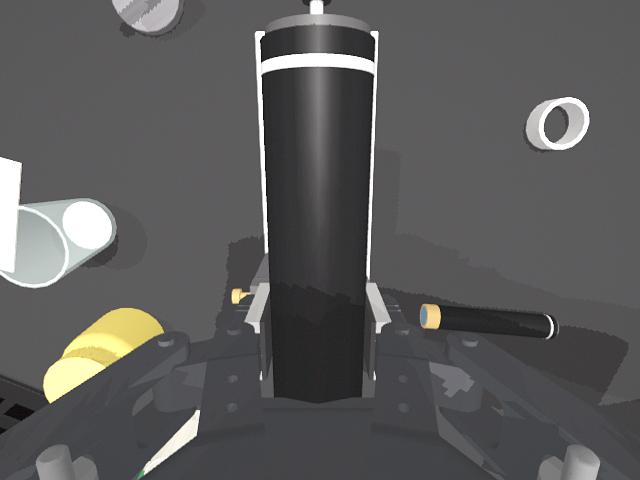

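```bash
python3 -m inch '0 0 -0.27 -0.0015 -0.001 0.02 0.03;0 0 -0.27 -0.0015 -0.001 0.05 0.03;0 0 -0.27 -0.0015 -0.001 0.08 0.03;0 0 -0.27 -0.0015 -0.001 0.11 0.03;0 0 -0.27 -0.0015 -0.001 0.14 0.03;0 0 -0.27 -0.0015 -0.001 0.16 0.03;0 0 -0.27 -0.0015 -0.001 0.171 0.03;0 0 -0.27 -0.0015 -0.001 0.174 0.03'
python3 -m inch '0 0 0 0 0 0 0.03;0 0 0 0 0 0 0.03;0 0 0 0 0 0 0.03;0 0 0 0 0 0.0005 0.03;0 0 0 0 0 0.001 0.03;0 0 0 0 0 0.0015 0.03;0 0 0 0 0 0.002 0.03;0 0 0 0 0 0.002 0.03'
python3 - <<'E'
from h import *
go(mw([.012,0,.058]),down(myaw+180)); s,p,r=st(); print(wm(p))
E
```

```text
time_s: 11.23
tcp_pos: [0.5384, 0.1321, 0.0622]
eef_rot: [0.002, 0.856, -0.516, -0.002]
contact_force: [0.3, 0.0, -4.1]
grip_width: 0.0351
grip_force: 35.7
time_s: 11.9
tcp_pos: [0.5407, 0.134, 0.0629]
eef_rot: [-0.0, 0.857, -0.515, 0.0]
contact_force: [0.5, 0.1, -4.3]
grip_width: 0.035
grip_force: 35.7
rot [-0.0025 -0.0022  0.0165] shift [-0.      0.0004  0.0049]
[ 0.012  -0.0004  0.0629]
```

```bash
python3 -m inch '0 0 0 0 0 0.0005 0.03;0 0 0 0 0 0.001 0.03;0 0 0 0 0 0.0015 0.03;0 0 0 0 0 0.002 0.03;0 0 0 0 0 0.0025 0.03;0 0 0 0 0 0.003 0.03;0 0 0 0 0 0.003 0.03;0 0 0 0 0 0.003 0.03'
python3 -m inch '0 0 0 0 0 0 0.03;0 0 0 0 0 0.0004 0.03;0 0 0 0 0 0.0008 0.03;0 0 0 0 0 0.001 0.03;0 0 0 0 0 0.001 0.03;0 0 0 0 0 0.001 0.03;0 0 0 0 0 0.001 0.03;0 0 0 0 0 0.001 0.03'
python3 - <<'E'
from h import *
s,p,r=st(); print(wm(p), s['contact_force'],s['moment'])
E
```

```text
time_s: 12.57
tcp_pos: [0.5406, 0.1339, 0.0597]
eef_rot: [0.0, 0.857, -0.515, -0.0]
contact_force: [-0.8, 0.4, -2.8]
grip_width: 0.0345
grip_force: 35.7
time_s: 13.23
tcp_pos: [0.5408, 0.134, 0.0591]
eef_rot: [-0.0, 0.857, -0.515, 0.0]
contact_force: [-0.7, -1.1, 1.9]
grip_width: 0.0351
grip_force: 36.3
[ 0.0119 -0.0005  0.0591] [-0.74   -1.0631  1.8803] [-0.0685  0.2592 -0.0545]
```

```bash
python3 -m inch '0 0 0 0 0 0 0.038;0 0 0 0 0 0 0.042;0 0 0 0 0 0 0.046;0 0 0 0 0 0 0.046;0 0 0 0 0 0 0.046;0 0 0 0 0 0 0.046;0 0 0 0 0 0 0.046;0 0 0 0 0 0 0.046'
python3 -m inch '0 0 0 0 0 0.0008 0.046;0 0 0 0 0 0.0008 0.042;0 0 0 0 0 0.0008 0.039;0 0 0 0 0 0.0008 0.037;0 0 0 0 0 0.0008 0.035;0 0 0 0 0 0.0008 0.03;0 0 0 0 0 0.0008 0.03;0 0 0 0 0 0.0008 0.03' 20
python3 - <<'E'
from h import *
s,p,r=st(); print(wm(p), wm(np.array(s['contact_force'])+[mq[0],mq[1],0]),s['moment'])
E
```

```text
time_s: 13.9
tcp_pos: [0.5407, 0.1339, 0.0588]
eef_rot: [-0.0, 0.857, -0.515, 0.0]
contact_force: [0.0, -0.0, 0.4]
grip_width: 0.0461
grip_force: 0.0
time_s: 14.57
tcp_pos: [0.5397, 0.1335, 0.058]
eef_rot: [0.001, 0.857, -0.515, -0.0]
contact_force: [-4.6, -2.5, 4.2]
grip_width: 0.0354
grip_force: 19.7
[0.012  0.0006 0.058 ] [-0.0384  5.1905  4.2379] [-0.4963  0.9664 -0.072 ]
```

```bash
python3 -m inch '0 0 0 0 0.0005 0 0.03;0 0 0 0 0.001 -0.0003 0.03;0 0 0 0 0.0012 -0.0005 0.03;0 0 0 0.0005 0.0012 -0.0005 0.03;0 0 0 0.001 0.0012 -0.0005 0.03;0 0 0 0.0015 0.0012 -0.0005 0.03;0 0 0 0.002 0.0012 -0.0005 0.03;0 0 0 0.002 0.0012 -0.0005 0.03'
cat > f.py <<'E'
from h import *
s,p,r=st(); print('mount pos',wm(p)*1e3,'F mount', wm(np.array(s['contact_force'])+[mq[0],mq[1],0]),'M',np.array(s['moment']),'grip',s['grip_width'])
E
python3 f.py
```

```text
time_s: 15.23
tcp_pos: [0.541, 0.1316, 0.0584]
eef_rot: [-0.0, 0.857, -0.515, 0.0]
contact_force: [-0.9, -0.2, -2.9]
grip_width: 0.0354
grip_force: 20.3
mount pos [ 9.7403  0.4135 58.3712] F mount [ 0.2178  0.8568 -2.9113] M [-0.0166  0.1477  0.0237] grip 0.035449636663949825
```

```bash
python3 -m inch '0 0 0 0.0004 0 0 0.03;0 0 0 0.0008 0 0 0.03;0 0 0 0.0012 0 0 0.03;0 0 0 0.0016 0 0 0.03;0 0 0 0.002 0 0 0.03;0 0 0 0.0024 0 0 0.03;0 0 0 0.0028 0 0 0.03;0 0 0 0.003 0 0 0.03'; python3 f.py
```

```text
time_s: 15.9
tcp_pos: [0.5421, 0.1289, 0.0585]
eef_rot: [-0.0, 0.857, -0.515, 0.0]
contact_force: [-0.1, 0.5, -3.0]
grip_width: 0.0354
grip_force: 20.3
mount pos [ 6.8524  0.7109 58.5247] F mount [ 0.4547 -0.1375 -2.9521] M [-0.04    0.0235  0.0217] grip 0.03543892371063272
```

```bash
python3 -m inch '0 0 0 0.0004 0 0 0.03;0 0 0 0.0008 0 0 0.03;0 0 0 0.0012 0 0 0.03;0 0 0 0.0016 0 0 0.03;0 0 0 0.002 0 0 0.03;0 0 0 0.0024 0 0 0.03;0 0 0 0.0028 0 0 0.03;0 0 0 0.003 0 0 0.03'; python3 f.py
```

```text
time_s: 16.57
tcp_pos: [0.5434, 0.1262, 0.0585]
eef_rot: [0.0, 0.857, -0.515, -0.0]
contact_force: [0.4, -1.0, -3.1]
grip_width: 0.0353
grip_force: 20.3
mount pos [ 3.8851  0.762  58.4791] F mount [-1.0921  0.137  -3.0938] M [-0.0002 -0.0517  0.0424] grip 0.035324137069658396
```

```bash
python3 -m inch '0 0 0 0.0004 0 0 0.03;0 0 0 0.0008 0 0 0.03;0 0 0 0.0012 0 0 0.03;0 0 0 0.0016 0 0 0.03;0 0 0 0.002 0 0 0.03;0 0 0 0.0024 0 0 0.03;0 0 0 0.0026 0 0 0.03;0 0 0 0.0026 0 0 0.03'; python3 f.py
```

```text
time_s: 17.23
tcp_pos: [0.5441, 0.1247, 0.0584]
eef_rot: [-0.0, 0.857, -0.515, -0.001]
contact_force: [-1.4, 3.8, -4.1]
grip_width: 0.0358
grip_force: 20.3
mount pos [ 2.2043  0.8828 58.3975] F mount [ 4.0456 -0.5617 -4.0508] M [0.7765 0.3606 0.0457] grip 0.03578460689680846
```

```bash
python3 -m inch '0 0 0 0.0003 0 0 0.03;0 0 0 0.0006 0 0 0.03;0 0 0 0.0009 0 0 0.03;0 0 0 0.0012 0 0 0.03;0 0 0 0.0015 0 0 0.03;0 0 0 0.0015 0 0 0.03;0 0 0 0.0015 0 0 0.03;0 0 0 0.0015 0 0 0.03'; python3 f.py
```

```text
time_s: 17.9
tcp_pos: [0.5442, 0.1245, 0.0584]
eef_rot: [-0.001, 0.857, -0.515, -0.002]
contact_force: [-4.5, 7.2, -2.6]
grip_width: 0.035
grip_force: 20.3
mount pos [ 2.0039  0.9039 58.4053] F mount [ 8.4349  0.6186 -2.56  ] M [ 1.4534  0.6506 -0.0346] grip 0.03501116452910774
```

```bash
python3 -m inch '0 0 0 0 0 0.0002 0.03;0 0 0 0 0 0.0004 0.03;0 0 0 0 0 0.0006 0.03;0 0 0 0 0 0.0008 0.03;0 0 0 0 0 0.0008 0.03;0 0 0 0 0 0.0008 0.03;0 0 0 0 0 0.0008 0.03;0 0 0 0 0 0.0008 0.03'; python3 f.py
```

```text
time_s: 18.57
tcp_pos: [0.5443, 0.1246, 0.0582]
eef_rot: [-0.001, 0.857, -0.515, -0.002]
contact_force: [-4.6, 8.1, 0.8]
grip_width: 0.0355
grip_force: 20.7
mount pos [ 2.0004  0.7326 58.1627] F mount [9.275  0.2912 0.7984] M [ 1.3633  0.8366 -0.025 ] grip 0.03546798941937182
```

```bash
python3 -m inch '0 0 0 0 0 0 0.037;0 0 0 0 0 0 0.04;0 0 0 0 0 0 0.045;0 0 0 0 0 0 0.052;0 0 0 0 0 0 0.06;0 0 0 0 0 0 0.06;0 0 0 0 0 0 0.06;0 0 0 0 0 0 0.06'; python3 f.py
python3 -m inch '0 0 0 0 0 -0.01 0.065;0 0 0 0 0 -0.03 0.065;0 0 0 0 0 -0.06 0.065;0 0 0 0 0 -0.09 0.065;0 0 0 0 0 -0.12 0.065;0 0 0 0 0 -0.15 0.065;0 0 0 0 0 -0.17 0.065;0 0 0 0 0 -0.18 0.065' 
python3 - <<'E'
from h import *
import pickle
s,p,r=st(); print(wm(p))
M=cam('wrist'); w=shot('wrist','w4'); pickle.dump(M,open('w4.pkl','wb')); sc=shot('scene','s4')
E=sc[225:345,255:435]
o=np.vstack([cv2.resize(w[0:330,180:460],None,fx=1,fy=1)]) 
a=cv2.resize(E,None,fx=2.6,fy=2.6,interpolation=cv2.INTER_CUBIC); o=np.zeros((max(a.shape[0],330),a.shape[1]+280,3),np.uint8); o[:a.shape[0],:a.shape[1]]=a; o[:330,a.shape[1]:]=w[0:330,180:460]
cv2.imwrite('pics/c4.png',o[:,:,::-1]); print(a.shape)
E
```

```text
time_s: 19.23
tcp_pos: [0.5454, 0.1226, 0.0577]
eef_rot: [0.0, 0.857, -0.515, 0.0]
contact_force: [0.7, 0.2, -0.7]
grip_width: 0.06
grip_force: 0.0
mount pos [-0.2799  0.7466 57.6946] F mount [-0.1241 -0.6914 -0.6672] M [-0.0441  0.0028 -0.0073] grip 0.060029689952844925
time_s: 19.9
tcp_pos: [0.5468, 0.123, 0.242]
eef_rot: [-0.002, 0.857, -0.515, 0.002]
contact_force: [1.1, -0.6, 0.2]
grip_width: 0.065
grip_force: 0.0
[-0.0005 -0.0007  0.242 ]
(312, 468, 3)
```

View pics/c4.png

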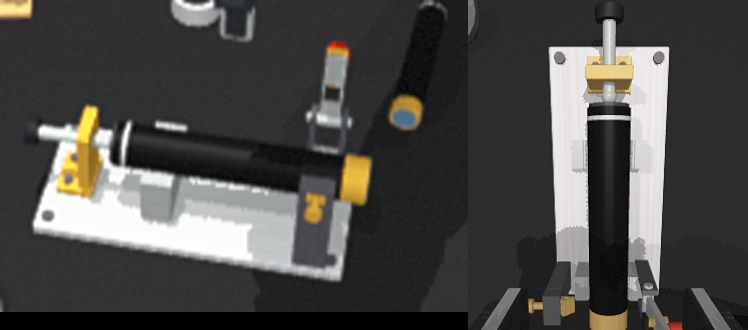

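The crop shows the barrel seated in both saddles. Its plain end is against the screw nose, its brass end is past the strap saddle, and the strap is still upright.

```bash
cat > wp.py <<'E'
from h import *
B=.0007
def wp(a,H=.0145):
    Ky=.034-.054*np.cos(a)+.0185*np.sin(a)+B; Kz=.084+.054*np.sin(a)+.0185*np.cos(a)
    off=H*np.clip((a-.3)/.5,0,1); d=min(H-off,.009*np.cos(a)); return np.array([.066,Ky+off,Kz+d*np.tan(a)+.019])
E
python3 - <<'E'
from wp import *
s,p,r=st(); print(wm(p)*1e3)
for a in [1.69,1.6,1.5,1.4,1.3,1.2,1.1,1.,.9,.8,.7,.6,.5,.4,.3,.2,.15,0]: print(a,wp(a)*1e3)
go(mw([.066,.095,.242]),down(myaw+180))
E
```

```text
[ -0.494   -0.4653 240.081 ]
1.69 [ 66.      73.9905 163.3529]
1.6 [ 66.      69.2689 165.4329]
1.5 [ 66.      63.8338 158.1734]
1.4 [ 66.      58.2526 159.3587]
1.3 [ 66.      52.5809 159.9809]
1.2 [ 66.      46.8754 160.0337]
1.1 [ 66.      41.1931 159.5167]
1.0 [ 66.      35.5909 158.435 ]
0.9 [ 66.      30.1246 156.7994]
0.8 [ 66.      24.8489 154.6263]
0.7 [ 66.      16.9165 154.38  ]
0.6 [ 66.       9.2778 152.7274]
0.5 [ 66.       1.9799 149.4391]
0.4 [ 66.      -4.9331 144.573 ]
0.3 [ 66.     -11.421  139.2915]
0.2 [ 66.     -14.5482 133.6474]
0.15 [ 66.     -15.929  130.7069]
0 [ 66.  -19.3 121.5]
rot [-0.2551 -0.0734  0.0111] shift [-0.0665  0.0954 -0.0024]
```

```bash
python3 -m inch '0 0 0 -0.015 0.02 0 0.03;0 0 0 -0.03 0.045 0 0.02;0 0 0 -0.05 0.07 0 0.01;0 0 0 -0.0665 0.095 0 0;0 0 0 -0.0665 0.095 0.03 0;0 0 0 -0.0665 0.095 0.06 0;0 0 0 -0.0665 0.095 0.085 0;0 0 0 -0.0665 0.095 0.09 0'
python3 f.py
python3 -m inch '0 0 0 0 -0.002 0 0;0 0 0 0 -0.005 0 0;0 0 0 0 -0.008 0 0;0 0 0 0 -0.011 0 0;0 0 0 0 -0.014 0 0;0 0 0 0 -0.017 0 0;0 0 0 0 -0.02 0 0;0 0 0 0 -0.02 0 0' 20; python3 f.py
python3 - <<'E'
from h import *
w=shot('wrist','w5'); sc=shot('scene','s5')
a=cv2.resize(sc[215:335,300:440],None,fx=2.6,fy=2.6,interpolation=cv2.INTER_CUBIC); b=cv2.resize(w[150:480,150:490],None,fx=1.2,fy=1.2)
o=np.zeros((max(a.shape[0],b.shape[0]),a.shape[1]+b.shape[1],3),np.uint8); o[:a.shape[0],:a.shape[1]]=a; o[:b.shape[0],a.shape[1]:]=b
cv2.imwrite('pics/c5.png',o[:,:,::-1]); print(o.shape)
E
```

```text
time_s: 20.67
tcp_pos: [0.4255, 0.1355, 0.1427]
eef_rot: [0.004, 0.857, -0.515, -0.003]
contact_force: [0.0, 1.0, 0.1]
grip_width: -0.0002
grip_force: 0.0
mount pos [ 67.3249 100.545  142.7362] F mount [ 0.8313 -0.4919  0.1152] M [-0.0128  0.0921 -0.0353] grip -0.0001684103564193597
time_s: 21.33
tcp_pos: [0.4489, 0.1466, 0.1481]
eef_rot: [-0.001, 0.857, -0.515, 0.0]
contact_force: [1.0, -0.4, -0.1]
grip_width: -0.0001
grip_force: 0.0
mount pos [ 66.2253  74.6636 148.073 ] F mount [-0.8256 -0.6538 -0.1424] M [-0.0008  0.0069  0.0121] grip -7.765357839811988e-05
(396, 772, 3)
```

View pics/c5.png

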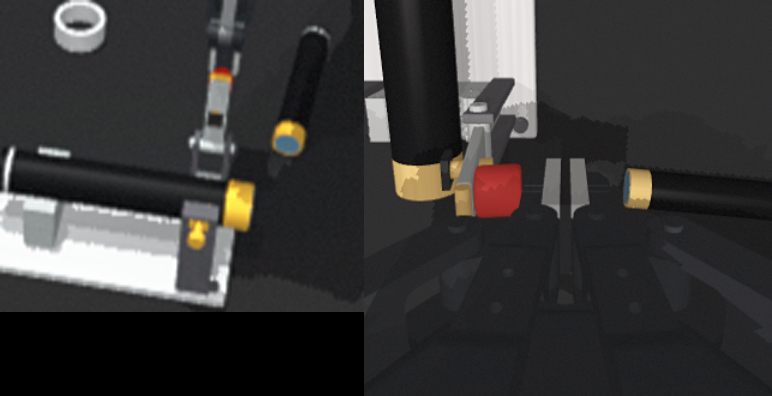

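The fingertips are about 14 mm wide when shut, and the knob end is about 8 mm away from them.

```bash
python3 - <<'E'
from wp import *
s,p,r=st(); m=wm(p); print(m*1e3)
for a in [1.69,1.6,1.5,1.4,1.3,1.2,1.1,1.,.9,.8,.7,.6,.5,.4,.3,.2,.15,0]: print(a,(wp(a,.007)-m)*1e3)
E
```

```text
[ 66.3377  75.6712 147.7619]
1.69 [-0.3377 -9.1808 15.591 ]
1.6 [ -0.3377 -13.9024  17.6711]
1.5 [ -0.3377 -19.3374  10.4115]
1.4 [ -0.3377 -24.9186  11.5968]
1.3 [ -0.3377 -30.5903  12.219 ]
1.2 [ -0.3377 -36.2958  12.2719]
1.1 [ -0.3377 -41.9781  11.7549]
1.0 [ -0.3377 -47.5803  10.6732]
0.9 [ -0.3377 -53.0466   9.0376]
0.8 [ -0.3377 -58.3223   6.8644]
0.7 [ -0.3377 -64.7547   5.3547]
0.6 [ -0.3377 -70.8935   2.9131]
0.5 [ -0.3377 -76.6913  -0.3431]
0.4 [ -0.3377 -82.1043  -4.326 ]
0.3 [ -0.3377 -87.0923  -8.9647]
0.2 [ -0.3377 -90.2194 -14.4835]
0.15 [ -0.3377 -91.6003 -17.342 ]
0 [ -0.3377 -94.9712 -26.2619]
```

```bash
python3 -m inch '0 0 0 0 -0.004 -0.004 0;0 0 0 0 -0.009 -0.006 0;0 0 0 0 -0.014 -0.008 0;0 0 0 0 -0.019 -0.009 0;0 0 0 0 -0.024 -0.0095 0;0 0 0 0 -0.029 -0.01 0;0 0 0 0 -0.033 -0.01 0;0 0 0 0 -0.036 -0.01 0'; python3 f.py
```

```text
time_s: 22.1
tcp_pos: [0.4803, 0.1634, 0.1576]
eef_rot: [-0.0, 0.857, -0.515, 0.0]
contact_force: [-0.2, 0.1, 0.2]
grip_width: -0.0003
grip_force: 0.4
mount pos [ 66.3221  39.1034 157.6209] F mount [0.1326 0.1092 0.1507] M [-0.1687  0.167   0.0203] grip -0.0002929953049730394
```

```bash
python3 -m inch '0 0 0 0 -0.003 0 0;0 0 0 0 -0.006 0 0;0 0 0 0 -0.009 0 0;0 0 0 0 -0.012 0 0;0 0 0 0 -0.0145 0.001 0;0 0 0 0 -0.017 0.002 0;0 0 0 0 -0.0195 0.003 0;0 0 0 0 -0.022 0.004 0'; python3 f.py
python3 - <<'E'
from h import *
w=shot('wrist','w6'); sc=shot('scene','s6')
a=cv2.resize(sc[215:335,300:440],None,fx=2.6,fy=2.6,interpolation=cv2.INTER_CUBIC); b=cv2.resize(w[150:480,150:490],None,fx=1.2,fy=1.2)
o=np.zeros((max(a.shape[0],b.shape[0]),a.shape[1]+b.shape[1],3),np.uint8); o[:a.shape[0],:a.shape[1]]=a; o[:b.shape[0],a.shape[1]:]=b
cv2.imwrite('pics/c6.png',o[:,:,::-1])
E
```

```text
time_s: 22.77
tcp_pos: [0.4996, 0.1737, 0.1538]
eef_rot: [-0.0, 0.857, -0.515, 0.0]
contact_force: [-0.4, -0.3, 1.5]
grip_width: 0.0001
grip_force: 0.5
mount pos [ 66.326   17.2501 153.7936] F mount [-0.131   0.4695  1.4756] M [-0.0157  0.0565 -0.0378] grip 7.727718889976019e-05
```

View pics/c6.png

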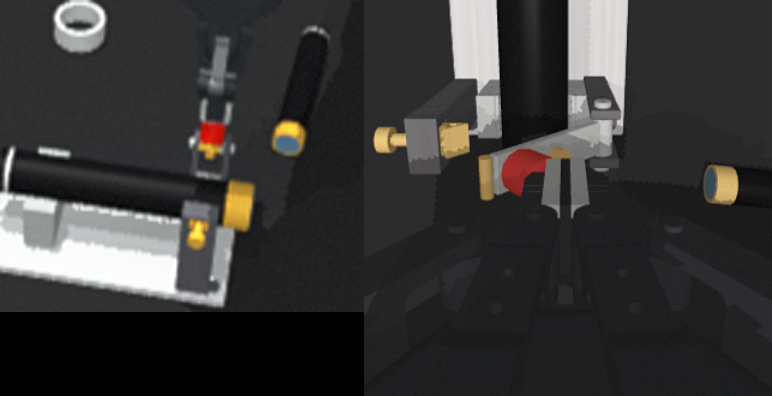

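```bash
python3 -m inch '0 0 0 0 -0.0035 0.001 0;0 0 0 0 -0.007 0.002 0;0 0 0 0 -0.011 0.0035 0;0 0 0 0 -0.015 0.005 0;0 0 0 0 -0.019 0.0075 0;0 0 0 0 -0.022 0.01 0;0 0 0 0 -0.025 0.0125 0;0 0 0 0 -0.0285 0.0155 0'; python3 f.py
python3 - <<'E'
from wp import *
s,p,r=st(); m=wm(p)
for a in [.4,.3,.2,.15,.1,.05,0,-.03]: print(a,(wp(a,.007)-m)*1e3)
E
```

```text
time_s: 23.53
tcp_pos: [0.5245, 0.187, 0.1379]
eef_rot: [0.0, 0.857, -0.515, -0.0]
contact_force: [0.5, -0.4, -0.0]
grip_width: -0.0002
grip_force: 0.3
mount pos [ 66.3943 -11.0234 137.8877] F mount [-0.6277 -0.2559 -0.0008] M [-0.0744  0.085  -0.0192] grip -0.00015061302410182873
0.4 [-0.3943  4.5903  5.5481]
0.3 [-0.3943 -0.3977  0.9094]
0.2 [-0.3943 -3.5248 -4.6094]
0.15 [-0.3943 -4.9057 -7.4679]
0.1 [ -0.3943  -6.1599 -10.3868]
0.05 [ -0.3943  -7.2845 -13.3617]
0 [ -0.3943  -8.2766 -16.3877]
-0.03 [ -0.3943  -8.8072 -18.2259]
```

To 0.15 rad, where the tip meets the catch.

```bash
python3 -m inch '0 0 0 0 -0.001 0.001 0;0 0 0 0 -0.0018 0.0022 0;0 0 0 0 -0.0026 0.0034 0;0 0 0 0 -0.0033 0.0045 0;0 0 0 0 -0.004 0.0055 0;0 0 0 0 -0.0045 0.0065 0;0 0 0 0 -0.005 0.0075 0;0 0 0 0 -0.005 0.0075 0'; python3 f.py
python3 -m inch '0 0 0 0 -0.0001 0.0003 0;0 0 0 0 -0.0002 0.0006 0;0 0 0 0 -0.0004 0.0009 0;0 0 0 0 -0.0005 0.0012 0;0 0 0 0 -0.0006 0.0015 0;0 0 0 0 -0.0008 0.0018 0;0 0 0 0 -0.001 0.0022 0;0 0 0 0 -0.001 0.0022 0'; python3 f.py
```

```text
time_s: 24.2
tcp_pos: [0.5287, 0.1892, 0.1306]
eef_rot: [-0.0, 0.857, -0.515, 0.0]
contact_force: [-0.5, 0.3, -0.2]
grip_width: -0.0003
grip_force: 0.1
mount pos [ 66.3381 -15.7922 130.6397] F mount [ 0.4842  0.2965 -0.2276] M [-0.0421  0.1145 -0.0367] grip -0.0002979139275298394
time_s: 24.87
tcp_pos: [0.5294, 0.1896, 0.1291]
eef_rot: [-0.0, 0.857, -0.515, 0.0]
contact_force: [-2.1, -1.3, 5.8]
grip_width: 0.0002
grip_force: 3.0
mount pos [ 66.3721 -16.5664 129.0997] F mount [-0.1272  2.4792  5.8173] M [-0.1991  0.4956 -0.02  ] grip 0.00018100551490830488
```

```bash
python3 -m inch '0 0 0 0 -0.0001 0.0003 0;0 0 0 0 -0.0002 0.0006 0;0 0 0 0 -0.0003 0.0008 0;0 0 0 0 -0.0004 0.001 0;0 0 0 0 -0.0005 0.0012 0;0 0 0 0 -0.0006 0.0014 0;0 0 0 0 -0.0007 0.0016 0;0 0 0 0 -0.0007 0.0016 0'; python3 f.py
```

```text
time_s: 25.53
tcp_pos: [0.5299, 0.1898, 0.1277]
eef_rot: [0.0, 0.857, -0.515, 0.0]
contact_force: [-3.0, -1.1, 7.5]
grip_width: -0.0001
grip_force: 3.9
mount pos [ 66.3547 -17.1582 127.7432] F mount [0.4214 3.1757 7.49  ] M [-0.2419  0.6268 -0.063 ] grip -0.00010215701560710884
```

```bash
python3 -m inch '0 0 0 0 -0.0001 0.0002 0;0 0 0 0 -0.0002 0.0004 0;0 0 0 0 -0.0003 0.0006 0;0 0 0 0 -0.0004 0.0008 0;0 0 0 0 -0.0005 0.001 0;0 0 0 0 -0.0006 0.0012 0;0 0 0 0 -0.0006 0.0013 0;0 0 0 0 -0.0006 0.0013 0'; python3 f.py
```

```text
time_s: 26.2
tcp_pos: [0.5303, 0.19, 0.1268]
eef_rot: [0.0, 0.857, -0.515, 0.0]
contact_force: [-3.5, -2.8, 8.9]
grip_width: -0.0001
grip_force: 5.2
mount pos [ 66.3384 -17.5939 126.8293] F mount [-0.8591  4.4034  8.8992] M [-0.3463  0.8415  0.0505] grip -8.48194359487622e-05
```

```bash
python3 -m inch '0 0 0 0 -0.0001 0.0002 0;0 0 0 0 -0.0002 0.0004 0;0 0 0 0 -0.0003 0.0006 0;0 0 0 0 -0.0004 0.0008 0;0 0 0 0 -0.0005 0.001 0;0 0 0 0 -0.0006 0.0012 0;0 0 0 0 -0.0006 0.0013 0;0 0 0 0 -0.0006 0.0013 0'; python3 f.py
```

```text
time_s: 26.87
tcp_pos: [0.531, 0.1904, 0.1249]
eef_rot: [0.0, 0.857, -0.515, 0.0]
contact_force: [-1.9, -1.7, 4.9]
grip_width: -0.0
grip_force: 2.7
mount pos [ 66.364  -18.322  124.9144] F mount [-0.6211  2.5172  4.8755] M [-0.2251  0.4399  0.0339] grip -1.573386472329321e-05
```

```bash
python3 -m inch '0 0 0 0 -0.0001 0.0002 0;0 0 0 0 -0.0002 0.0004 0;0 0 0 0 -0.0003 0.0006 0;0 0 0 0 -0.0004 0.0008 0;0 0 0 0 -0.0005 0.001 0;0 0 0 0 -0.0006 0.0012 0;0 0 0 0 -0.0006 0.0013 0;0 0 0 0 -0.0006 0.0013 0'; python3 f.py
```

```text
time_s: 27.53
tcp_pos: [0.5317, 0.1908, 0.1227]
eef_rot: [0.0, 0.857, -0.515, -0.0]
contact_force: [-0.9, -0.1, 0.9]
grip_width: 0.0003
grip_force: 0.6
mount pos [ 66.3736 -19.1712 122.7335] F mount [0.3844 0.8428 0.9045] M [-0.1621  0.2321  0.0111] grip 0.0003360892983935395
```

```bash
python3 -m inch '0 0 0 0 -0.0001 0.0002 0;0 0 0 0 -0.0002 0.0004 0;0 0 0 0 -0.0003 0.0006 0;0 0 0 0 -0.0003 0.0008 0;0 0 0 0 -0.0004 0.001 0;0 0 0 0 -0.0004 0.001 0;0 0 0 0 -0.0004 0.001 0;0 0 0 0 -0.0004 0.001 0'; python3 f.py
python3 - <<'E'
from h import *
w=shot('wrist','w7'); sc=shot('scene','s7')
a=cv2.resize(sc[235:325,330:410],None,fx=4,fy=4,interpolation=cv2.INTER_CUBIC); b=cv2.resize(w[180:430,170:470],None,fx=1.5,fy=1.5)
o=np.zeros((max(a.shape[0],b.shape[0]),a.shape[1]+b.shape[1],3),np.uint8); o[:a.shape[0],:a.shape[1]]=a; o[:b.shape[0],a.shape[1]:]=b
cv2.imwrite('pics/c7.png',o[:,:,::-1])
E
```

```text
time_s: 28.2
tcp_pos: [0.5323, 0.1911, 0.122]
eef_rot: [-0.0, 0.857, -0.515, 0.0]
contact_force: [0.8, -0.4, 0.6]
grip_width: -0.0001
grip_force: 0.0
mount pos [ 66.3548 -19.7718 121.9692] F mount [-0.7228 -0.576   0.5896] M [ 0.0227 -0.0165 -0.0055] grip -8.34149568241382e-05
```

View pics/c7.png

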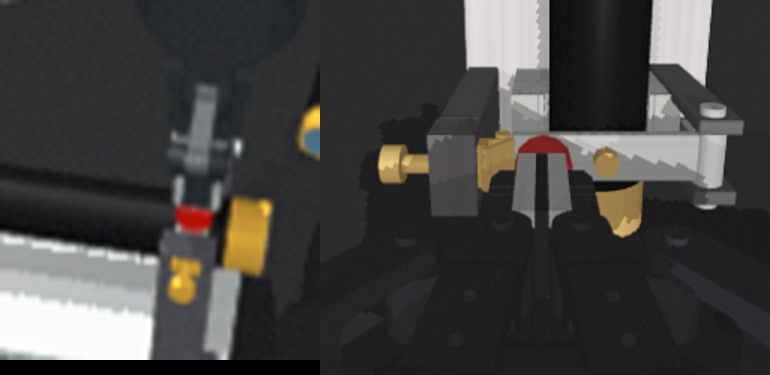

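The strap is level across the barrel with its tip under the catch. The force fell from 9 N to about 0 at home height, so it has snapped. I'll back off and confirm by numbers that the strap stays there.

```bash
python3 -m inch '0 0 0 0 0 -0.01 0;0 0 0 0 0 -0.03 0;0 0 0 0 0 -0.06 0;0 0 0 0 0 -0.09 0;0 0 0 0 0 -0.11 0;0 0 0 0.02 0 -0.12 0;0 0 0 0.03 0 -0.12 0;0 0 0 0.03 0 -0.12 0'
python3 - <<'E'
from h import *
B=.0007
K=lambda a:mw([.066,.034-.054*np.cos(a)+.0185*np.sin(a)+B,.084+.054*np.sin(a)+.0185*np.cos(a)])
for c in ['wrist','scene','top']:
    M=cam(c); robot.camera(c)
    print(c,'pred',[(a,proj(c,K(a),M)[0]) for a in (0,.1,.2)])
    for d in robot.masks_of(c,'strap_knob')[:2]:
        ys,xs=np.nonzero(d['region']); print(round(d['p'],2),d['point'],xs.min(),xs.max(),ys.min(),ys.max())
    for n,P in [('catch',[.066,-.047,.1]),('lens_end',[.102,B,.058])]:
        print(n,proj(c,mw(P),M)[0],[(round(d['p'],2),np.round(d['point'])) for d in robot.masks_of(c,n)[:2]])
s,p,r=st(); print(wm(p),s['contact_force'])
E
```

```text
time_s: 28.97
tcp_pos: [0.5475, 0.1632, 0.243]
eef_rot: [-0.001, 0.857, -0.516, 0.001]
contact_force: [-0.7, 0.5, -0.1]
grip_width: -0.0001
grip_force: 0.0
wrist pred [(0, array([319.3783, 270.8114])), (0.1, array([322.1095, 273.1822])), (0.2, array([325.6117, 275.5278]))]
0.75 [319.2, 263.7] 308 330 254 280
catch [284.9154 269.7995] [(0.68, array([296., 268.]))]
lens_end [340.4127 290.0522] [(0.68, array([343., 159.])), (0.63, array([513., 300.]))]
scene pred [(0, array([378.4596, 284.5162])), (0.1, array([378.8033, 281.8726])), (0.2, array([379.1716, 279.1038]))]
0.54 [380.0, 291.4] 374 383 282 293
catch [376.5793 296.1855] [(0.49, array([374., 305.]))]
lens_end [395.9524 294.5894] [(0.89, array([345., 286.])), (0.82, array([412., 251.]))]
top pred [(0, array([233.0016, 219.9401])), (0.1, array([233.0082, 220.6556])), (0.2, array([233.1627, 221.6179]))]
0.68 [296.7, 209.7] 250 305 187 238
catch [226.6566 207.9994] [(0.69, array([357., 295.]))]
lens_end [226.4262 238.2845] [(0.75, array([277., 212.])), (0.75, array([441., 351.]))]
[ 0.0366 -0.0196  0.2418] [ 0.5897  0.0584 -0.0418]
```

```bash
python3 -c "
from station import robot
print(robot.job_done())"
```

```text
the job is handed in; nothing more can be done
None
```

The barrel is seated in both Vs with its brass end towards the strap. Its plain end was pushed onto the stop-screw nose with about 9 N, just under the 10 N slip limit. The strap is latched, and I handed the job in at about 29 s; I viewed 11 pictures, one over the limit of 10.

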